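Inspect a pool ball on the tilting chute

ROBOT

A 6-joint arm with a two-finger parallel gripper is mounted at the origin on the work surface. World frame = base frame: x ahead of the robot, y to its left, z up, the work surface at z = 0. Lengths are in m, angles in rad, forces in N, time in s.
With the tool pointing down it reaches from about 0.35 to 0.775 m from the base axis. Payload 7.3 kg.
Tool frame: the origin (TCP) lies midway between the tips of the shut fingers; the grasp point (between the pads) lies 19 mm behind it (tcp_to_grasp is the distance from the TCP to the grasp point, in m); z points along the fingers, y is the line along which they close (so a half turn about z gives the same grasp; the last joint's range is limited). The gripper opens to 92 mm and grips with 3 to 60 N. Pads are 19 mm wide; open, the fingers measure 130 mm over their backs; the gripper's body (75 mm by 190 mm) begins 47 mm behind the grasp point.
Start: joints at [-1.317, 0.342, 1.524, -0, 1.275, -0.146], TCP at [0.204, -0.484, 0.227] pointing down, gripper open.
Joint ranges: [-2.53, 2.53], [-0.77, 2.02], [0.04, 2.7], [-1, 4.14], [0.28, 2.66], [-3.11, 3.11]. Speed limits (rad/s): [2.57, 2.57, 3.14, 3.14, 3.14, 3.14].

INTERFACE

Orientations are given as [roll, pitch, yaw] about the fixed x, y, z axes, in that order (R = Rz(yaw) Ry(pitch) Rx(roll)).
In Python, from cell import observe, read_camera, calibration, hand_in, tcp_to_grasp gives the robot as it stands.
- The arm moves only by the tool send_rows, never from a script. Its argument "targets" is a list of rows, each a list of 5 numbers: the opening, from 0 (shut) to 1 (fully open), then the shift along the world's x, y, z in m, then the turn about the world's z in rad. A call has 1 to 5 rows; each row shifts and turns the commanded pose from where the row before left it; what a row does not reach is not made up. A row lasts 1/10 s, in which the tool goes at most 50 mm and 8.59 degrees, less where a joint would pass 70% of its speed; a pose out of reach is approached as far as the arm can. A call is refused whole if a number of a shift passes 0.05 or a number of a turn 0.15, either way. A call with a gripper value outside its range is refused whole. The fingers move at their own pace and stop on an object; "grip_force" is the grip in N (left out, the last holds). Time passes only in rows, so rows that do not move let the fingers close. It gives the time, the measured TCP pose, the force, the opening and the grip force at its end, in the units of the state.
- observe(): the state, without advancing time (a new reading comes with each control period).
- read_camera(name): name is "scene" or "top" or "wrist"; returns (picture, depth): 420x560x3 uint8, red, green, blue; 420x560 float32, m along the optical axis (not along the pixel's ray), 0 where there is no reading.
- calibration(name): a dict with "intrinsics" (3x3 intrinsics, pixels), "world_to_cam" (4x4, takes a point from world to camera coordinates); the wrist camera has in their place "hand_eye" (4x4, takes a point from camera to tool coordinates, whose origin is the TCP and whose axes are the flange's). Camera axes: x right, y up, looking along -z (the intrinsics and any distortion apply to the point x, -y, -z); pixel columns grow to the right and rows downward; lengths in m; the calibration is good to about 2 mm. A picture is of the moment at which its call begins: read the wrist's pose just before it. calibration takes no time and is no camera call.
- hand_in(): hands the job in; it is judged then, once.
The state is a dict: "time": time; "qpos": joint angles; "qvel": joint speeds; "joint_efforts": joint torques, N m; "tool_pos": TCP position; "tool_rot": TCP orientation; "contact_force": force on the tool from outside, world axes, zero at the start; "torque": the same for the moment, N m; "opening": finger opening in m; "grip_force": force on a finger pad.
Only numpy, scipy, OpenCV 4.12 (cv2) and the standard library are available. Lean on these libraries where they do the work, as an engineer would, in place of code of your own. Each camera call takes 0.05 s, during which the arm holds its last target. There are 200 camera calls.

TASK

Take the red handle of the hinged ball chute and tilt it so that the yellow pool ball rolls away from the stop and comes to rest directly under the ring lamp; keep it there, still, for at least four seconds so that it can be inspected. Then let it roll back to the stop at the handle end, lower the chute fully onto its rest and let go of it. Work gently - the ball must never run faster than 0.4 m/s nor the chute be dropped - move the ball only by tilting, without touching it, and leave everything else on the table alone.

Things in the scene. Friction and masses are not known exactly. Their poses are not given: they have to be found in the camera images.
- ball: Yellow pool ball with white spots, 57.2 mm in diameter, nominally 0.17 kg. Origin at its centre; its axes stay parallel to the chute's. Captive on the rails, it only rolls along them. Starts against the stop at the handle end. It gains about 6.4 m/s2 (6.0 to 6.8) per rad of the chute's slope, less a rolling resistance worth about 2 mrad; on a level chute it rolls on for long.
- chute (a joint): Tilt of the ball chute, rad. 0: down on its rest, sloping down to the handle by 0.08; 0.08: level; above: slopes down to the hinge; stop at 0.20. Falls back to 0 when let go. Wooden trough 84 mm wide, two steel rails in it, nominally 0.8 kg, 4 to 5 N to carry at the handle, hinge damping 0.3 N m s/rad. The ball's centre can run from 64 to 416 mm from the hinge axis, between felted stops.
- chute_grip (a point): Grip point in the red handle, an upright block 22 mm across the chute, 26 mm along it, 70 mm high, beyond the stop block at the free end. 20 mm below its top, 500 mm from the hinge axis along the chute, 50 mm above the rail axes; at rest about 115 mm above the table. Moves with the chute. x axis along the hinge axis, y along the rails to the hinge. The stop block, 37 mm off, is 10 mm lower.
- chute_hinge (a point): Middle of the chute's hinge axis (a brass pin, horizontal, square to the rails, between two wooden posts of the fixed stand), 105 mm above the table, at the end away from the handle and at the height of the rail axes; axes as for chute_grip.
- chute_home (a point): Place of the ball's centre when it touches the stop at the handle end: 416 mm from the hinge axis, 29 mm above the plane of the rail axes. Moves with the chute.
- lamp_center (a point): The mark: centre of the white ring of the ring lamp (86 mm across, tube 10 mm), 236 mm above the table, straight above the chute's middle line, 150 to 300 mm from the hinge axis. The ball's centre should rest straight below it. A thin post on a black foot beyond the chute carries it, fixed. The ball passes at least 25 mm below the ring.
- ball_tray: Wooden tray 90 x 360 x 35 mm with four places, three of them with a spare ball, at the far side of the table, fixed; to be left alone.
- spare0: Red spare ball, 57 mm, loose in the tray; origin at its centre. To be left alone.
- spare1: Blue spare ball, the same.
- spare2: Green spare ball, the same.
- chalk_a: Blue chalk cube 24 mm, loose, on the left; origin under its centre. To be left alone.
- chalk_b: Second blue chalk cube 24 mm, loose, on the left. To be left alone.
- mug: White mug, 80 mm wide, 95 mm high, on the left; origin under its centre. To be left alone.
- brush: Table brush lying at the far right of the chute. To be left alone.
- polish: White polish bottle, 60 mm wide, 170 mm high, on the left; origin under its centre. To be left alone.

How it is judged:
On the way:
1. the ball is kept still under the ring lamp for 4 s (horizontal distance between ball and lamp_center below 0.02 m and linear speed of ball below 0.05 m/s and value of joint chute above 0.04 rad), for 4 s.
At the end, for the whole second after the job is handed in: After the ball has stayed within 20 mm (horizontally) of the ring lamp's centre at under 0.05 m/s for 4 s with the chute lifted off its rest: the ball lies within 10 mm of its place at the handle-end stop, at rest (under 0.03 m/s), the chute is down on its rest (joint under 0.012 rad) and let go (distance between ball and chute_home below 0.01 m and linear speed of ball below 0.03 m/s and value of joint chute below 0.012 rad and contact force between the fingers and chute below 0.2 N); the robot touches nothing.
It fails at once if the ball runs faster than 0.4 m/s (linear speed of ball above 0.4 m/s).
It fails at once if the chute is dropped (falls faster than 0.6 rad/s) (velocity of joint chute below -0.6 rad/s).
It fails at once if the robot touches the ball (contact force between any of the fingers, the arm and ball above 0.5 N).
It fails at once if something else on the table is moved (distance of any of chalk_a, chalk_b, mug, brush, polish, spare0, spare1, spare2 from where it was at the start of the episode above 0.025 m).
It fails at once if the ring lamp or the ball tray is struck (contact force between any of the fingers, the arm and lamp above 5 N or contact force between any of the fingers, the arm and ball_tray above 5 N).
It also fails if it takes over 64 s, if anything falls off the work surface, if the arm or the gripper's body presses on something with over 40 N, if the wrist force passes 120 N, or if a joint passes its speed limit or range.

## Working session

There is one attempt and no reset: what is moved stays moved. The work goes in short steps, Python scripts to look and compute and a tool call to move; the robot and the scene stay as the last step left them, time stands still between calls to the robot, and variables do not carry over. Pictures are saved under pics/ and viewed, at most 10 in all, crops included, and the job is handed in when it is done.

Besides the shell and the picture viewer there is one more tool, called as name(argument=value, ...) on one line, values as JSON. send_rows: Moves the arm, as the interface text tells. Its arguments: {"type":"object","properties":{"targets":{"type":"array","items":{"type":"array","items":{"type":"number"}}},"grip_force":{"type":"number"}},"required":["targets"]}

```bash
mkdir -p pics; ls; cat > h.py <<'E'
import numpy as np, cv2
from cell import observe, read_camera, calibration, hand_in, tcp_to_grasp
def snap(n,f=None):
    p,d=read_camera(n)
    if f: cv2.imwrite('pics/'+f,p[:,:,::-1])
    return p,d
def cal(n):
    c=calibration(n); return np.array(c['intrinsics']),np.array(c['world_to_cam'])
def pts(n,uv,d):  # uv Nx2, d depth N -> world
    K,T=cal(n); uv=np.atleast_2d(uv).astype(float); d=np.asarray(d,float)
    x=(uv[:,0]-K[0,2])/K[0,0]*d; y=(uv[:,1]-K[1,2])/K[1,1]*d
    P=np.c_[x,-y,-d,np.ones(len(d))]
    return (P@np.linalg.inv(T).T)[:,:3]
def ray(n,uv,z):
    K,T=cal(n); a=pts(n,uv,np.ones(len(np.atleast_2d(uv)))); c=np.linalg.inv(T)[:3,3]
    return c+(a-c)*((z-c[2])/(a[:,2]-c[2]))[:,None]
E
python3 - <<'E'
from h import *
o=observe(); print({k:np.round(v,3).tolist() for k,v in o.items()},tcp_to_grasp)
for n in('scene','top'):
    p,d=snap(n,n+'1.png'); np.savez(n+'1.npz',p=p,d=d); print(calibration(n))
E
```

```text
pics
{'time': 0.0, 'qpos': [-1.317, 0.343, 1.525, 0.0, 1.275, -0.146], 'qvel': [0.0, 0.0, 0.001, -0.001, -0.0, 0.001], 'joint_efforts': [-0.002, -43.126, -24.422, 0.072, 0.056, -0.0], 'tool_pos': [0.204, -0.483, 0.226], 'tool_rot': [-3.14, -0.0, 0.4], 'contact_force': [-0.194, 0.659, -0.023], 'torque': [-0.015, 0.018, -0.024], 'grip_force': 0.0, 'opening': 0.092} 0.0188
{'intrinsics': array([[454.32086341,   0.        , 278.16667939],
       [  0.        , 454.32086341, 209.30425167],
       [  0.        ,   0.        ,   1.        ]]), 'world_to_cam': array([[-0.73617033,  0.67657594, -0.01726976,  0.33242092],
       [-0.47070378, -0.49349612,  0.73136826,  0.17905146],
       [ 0.48630361,  0.54654055,  0.68176405, -1.61405156],
       [ 0.        ,  0.        ,  0.        ,  1.        ]])}
{'intrinsics': array([[478.60757427,   0.        , 279.77935161],
       [  0.        , 478.60757427, 215.15862189],
       [  0.        ,   0.        ,   1.        ]]), 'world_to_cam': array([[ 0.00127615, -0.99991938,  0.01263341,  0.11034937],
       [ 0.99013517,  0.00303352,  0.1400826 , -0.57741573],
       [-0.14010963,  0.01233001,  0.99005922, -1.20589526],
       [ 0.        ,  0.        ,  0.        ,  1.        ]])}
```

View pics/scene1.png

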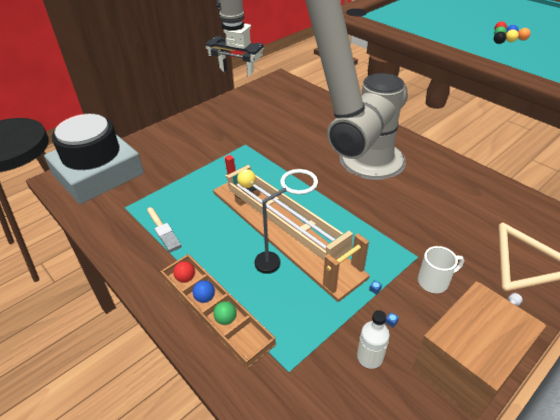

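View pics/top1.png

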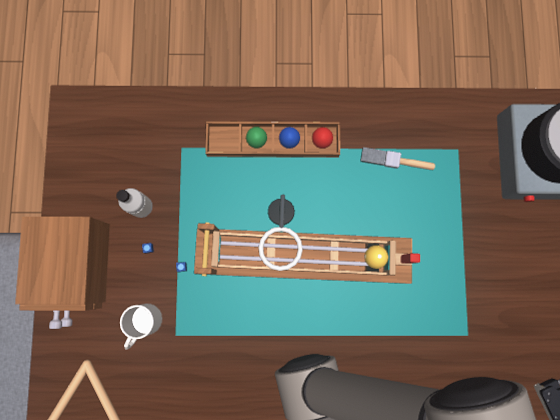

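The scene view shows the red handle at about (230,163), the ball at (246,178) and the ring at (299,181). In the top view the handle is at (413,258), the ball at (376,257), the ring at (281,248) and the hinge end at x≈207. Next I'll triangulate.

```bash
cat >> h.py <<'E'
def tri(ua,ub):
    out=[]
    M=[]
    for n,u in(('scene',ua),('top',ub)):
        K,T=cal(n); P=K@np.diag([1,-1,-1])@T[:3]; M.append(P)
    X=cv2.triangulatePoints(M[0],M[1],np.float64(ua).reshape(2,1),np.float64(ub).reshape(2,1)); return (X[:3]/X[3]).ravel()
def mask(p,kind,box):
    h=cv2.cvtColor(p,cv2.COLOR_RGB2HSV).astype(int); H,S,V=h[...,0],h[...,1],h[...,2]
    m={'red':((H<6)|(H>174))&(S>170)&(V>70),'yellow':(abs(H-26)<6)&(S>150)&(V>120),'white':(S<40)&(V>200)}[kind]
    b=np.zeros_like(m); x0,x1,y0,y1=box; b[y0:y1,x0:x1]=1
    return m&b
def big(m):
    n,l,s,c=cv2.connectedComponentsWithStats(m.astype(np.uint8)); i=1+np.argmax(s[1:,4]); return l==i
E
python3 - <<'E'
from h import *
A={n:np.load(n+'1.npz') for n in('scene','top')}
B={'red':((220,242,145,180),(395,428,245,270)),'yellow':((230,265,160,195),(358,392,240,275)),'white':((275,325,160,200),(255,308,222,275))}
for k,b in B.items():
    c=[]
    for n,bx in zip(A,b):
        m=big(mask(A[n]['p'],k,bx)); q=np.argwhere(m)[:,::-1]
        if k=='white': e=cv2.fitEllipse(cv2.convexHull(q.astype(np.int32))); c.append(e[0]); print(n,e)
        elif k=='yellow': e=cv2.minEnclosingCircle(q.astype(np.int32)); c.append(e[0]); print(n,e)
        else: c.append(q.mean(0)); print(n,q.min(0),q.max(0),len(q))
        P=pts(n,q,A[n]['d'][m]); print(k,n,'depth pts med',np.median(P,0).round(4),'lo',np.percentile(P,3,axis=0).round(4),'hi',np.percentile(P,97,axis=0).round(4))
    print(k,c,'tri',tri(*c).round(4))
# rails: bright pixels in top in trough, at chute
p,d=A['top']['p'],A['top']['d']
hinge=pts('top',np.array([[u,v] for u in(206,209) for v in(235,250,265)]),np.array([d[v,u] for u in(206,209) for v in(235,250,265)])); print(hinge.round(4))
for u in range(205,420,15):   # chute outline above base: depth profile
    v=np.arange(215,300); P=pts('top',np.c_[np.full(len(v),u),v],d[v,u]); s=P[:,2]>0.05; s&=P[:,2]<0.16
    print(u,P[s][:,1].mean().round(4),P[s][:,0].min().round(4),P[s][:,0].max().round(4),P[s][:,2].max().round(4))
big_=cv2.resize(A['top']['p'][200:300,190:430],None,fx=3.3,fy=3.3,interpolation=2); cv2.imwrite('pics/topcrop.png',big_[:,:,::-1])
E
```

```text
scene [225 155] [234 173] 122
red scene depth pts med [ 0.4712 -0.1998  0.1157] lo [ 0.4589 -0.2158  0.085 ] hi [ 0.4755 -0.1924  0.1363]
top [410 254] [419 261] 73
red top depth pts med [ 0.464  -0.2094  0.1328] lo [ 0.4546 -0.2195  0.1295] hi [ 0.4714 -0.1976  0.1367]
red [array([229.45901639, 163.77868852]), array([414.60273973, 257.45205479])] tri [ 0.463  -0.2157  0.1049]
scene ((246.1125030517578, 178.8125), 8.402349472045898)
yellow scene depth pts med [ 0.4851 -0.1036  0.1067] lo [ 0.4555 -0.1288  0.0904] hi [ 0.4964 -0.0955  0.1186]
top ((375.21429443359375, 259.30950927734375), 8.856029510498047)
yellow top depth pts med [ 0.4515 -0.1083  0.1177] lo [ 0.4433 -0.1341  0.1145] hi [ 0.4719 -0.0998  0.1224]
yellow [(246.1125030517578, 178.8125), (375.21429443359375, 259.30950927734375)] tri [ 0.4628 -0.1251  0.0956]
scene ((298.6742858886719, 180.91529846191406), (24.394786834716797, 36.76907730102539), 90.15478515625)
white scene depth pts med [0.4753 0.1111 0.2403] lo [ 2.466e-01 -1.424e-01  2.000e-04] hi [0.5228 0.1573 0.2432]
top ((280.9640808105469, 249.0535430908203), (41
[... 193 characters left out ...]
46191406), (280.9640808105469, 249.0535430908203)] tri [0.4757 0.1109 0.2353]
[[0.5178 0.292  0.1108]
 [0.4815 0.2915 0.1085]
 [0.4453 0.291  0.1067]
 [0.5271 0.2975 0.0172]
 [0.4878 0.2969 0.015 ]
 [0.4484 0.2953 0.0207]]
205 0.2931 0.4212 0.5472 0.135
220 0.2573 0.4405 0.5222 0.1272
235 0.2213 0.4402 0.5226 0.119
250 0.185 0.438 0.5202 0.1141
265 0.1484 0.4358 0.4974 0.1092
280 0.1117 0.4558 0.5163 0.1087
295 0.0747 0.4337 0.4958 0.1031
310 0.0375 0.4315 0.5148 0.1035
325 0.0001 0.4293 0.5122 0.1002
340 -0.0375 0.4292 0.5104 0.1003
355 -0.075 0.4269 0.5081 0.0925
370 -0.1089 0.4247 0.5058 0.1222
385 -0.1468 0.4226 0.5065 0.1242
400 -0.192 0.448 0.478 0.0686
415 -0.2099 0.4524 0.4714 0.1357
```

View pics/topcrop.png

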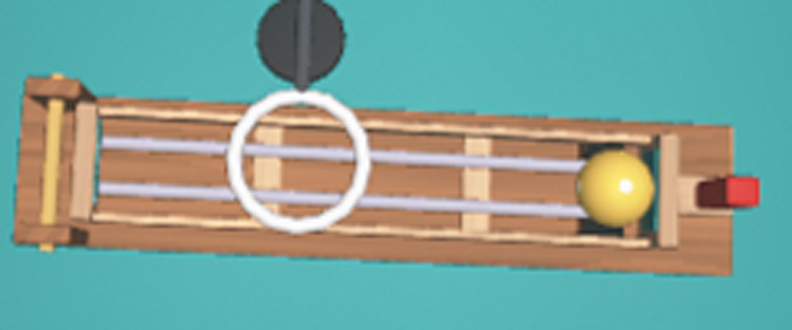

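Triangulation puts the chute line at x ≈ 0.4845 + 0.049·(y − 0.291), with the hinge at y ≈ 0.291. The handle is at about (0.462, −0.210) with its top at z ≈ 0.135. The lamp is at (0.4757, 0.111), so the ball target is about 0.180 m from the hinge. Now I'll move above the handle and turn the tool to yaw ≈ 1.52.

send_rows(targets=[[1,0.032,0.034,0,0.14],[1,0.032,0.034,0,0.14],[1,0.032,0.034,0,0.14],[1,0.032,0.034,0,0.14],[1,0.032,0.034,0,0.14]], grip_force=20)

```text
time: 0.6
tool_pos: [0.3652, -0.312, 0.2265]
tool_rot: [-3.141, -0.0, 1.105]
contact_force: [0.5, -1.0, 0.6]
opening: 0.092
grip_force: 0.0
```

send_rows(targets=[[1,0.032,0.034,0,0.14],[1,0.032,0.034,0,0.14],[1,0.034,0.035,0,0.14],[1,0,0,0,0],[1,0,0,0,0]])

```text
time: 1.1
tool_pos: [0.4625, -0.2097, 0.2263]
tool_rot: [-3.141, -0.0, 1.522]
contact_force: [0.2, -0.4, 0.1]
opening: 0.0918
grip_force: 0.0
```

```bash
python3 - <<'E'
from h import *
o=observe();print(o['time'],o['tool_pos'],o['tool_rot'],o['contact_force'])
p,d=snap('wrist','w1.png'); np.savez('w1.npz',p=p,d=d)
c=calibration('wrist'); K=np.array(c['intrinsics']); E=np.array(c['hand_eye'])
from scipy.spatial.transform import Rotation as R
m=big(mask(p,'red',(0,560,0,420))); q=np.argwhere(m)[:,::-1]; D=d[m]
P=np.c_[(q[:,0]-K[0,2])/K[0,0]*D,-(q[:,1]-K[1,2])/K[1,1]*D,-D,np.ones(len(D))]@E.T
W=R.from_euler('xyz',o['tool_rot']).apply(P[:,:3])+o['tool_pos']
t=W[W[:,2]>np.percentile(W[:,2],90)-.006]
print(q.min(0),q.max(0),len(q),W.min(0),W.max(0),'top',t.min(0),t.max(0),np.median(t,0))
E
```

```text
1.1 [ 0.46253491 -0.2097055   0.22626978] [-3.14054405e+00 -1.80687704e-04  1.52151089e+00] [ 0.24264319 -0.36683081  0.10292822]
[271 175] [296 224] 1165 [ 0.45501946 -0.22147452  0.07295996] [ 0.47621346 -0.12473839  0.38405659] top [ 0.45501946 -0.22147452  0.12915265] [ 0.47616176 -0.12473839  0.38405659] [ 0.4657331  -0.20802847  0.13417509]
```

View pics/w1.png

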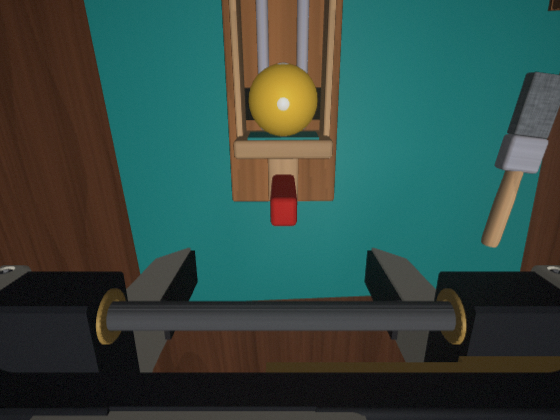

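The wrist view shows the handle top at (284,200), almost centred between the fingers, with the ball at (283,100). I'll shift +2 mm in x, descend to TCP z ≈ 0.096 and close.

send_rows(targets=[[1,0.002,0,-0.04,0],[1,0,0,-0.04,0],[1,0,0,-0.03,0],[1,0,0,-0.02,0],[1,0,0,0,0]])

```text
time: 1.65
tool_pos: [0.4617, -0.2111, 0.0942]
tool_rot: [-3.136, -0.003, 1.516]
contact_force: [-0.6, -0.5, 0.2]
opening: 0.092
grip_force: 0.0
```

send_rows(targets=[[0.25,0,0,0,0],[0.15,0,0,0,0],[0.1,0,0,0,0],[0.1,0,0,0,0],[0.1,0,0,0,0]])

```text
time: 2.15
tool_pos: [0.4646, -0.2107, 0.0973]
tool_rot: [3.141, 0.001, 1.52]
contact_force: [-0.1, 0.4, -0.2]
opening: 0.0563
grip_force: 0.0
```

```bash
cat > track.py <<'E'
import sys,os,json
from h import *
from scipy.optimize import minimize_scalar
HY,HX,HZ,K=0.291,0.4845,0.105,0.049
u=np.array([-K,-1.])/np.hypot(K,1)
def look(Z0):
    a=None; res=[]
    for n in('top','scene'):
        o=observe(); z=o['tool_pos'][2]; a=np.arcsin(np.clip((z-Z0-0.0402)/0.5,-.2,.2))
        p,d=read_camera(n); m=mask(p,'yellow',(150,420,100,320) if n=='top' else (180,380,120,300))
        uv=np.argwhere(m)[:,::-1]; P=pts(n,uv,d[m]); 
        al=(P[:,:2]-[HX,HY])@u; lat=(P[:,:2]-[HX,HY])@[u[1],-u[0]]
        k=(abs(lat)<.035)&(P[:,2]>.08)&(P[:,2]<.19)&(al>.02)&(al<.46); P=P[k]
        if len(P)<15: res.append((o['time'],None,len(P))); continue
        def C(s): h=s*np.cos(a)-.029*np.sin(a); return np.r_[HX+u[0]*h,HY+u[1]*h,HZ+s*np.sin(a)+.029*np.cos(a)]
        f=lambda s:np.abs(np.linalg.norm(P-C(s),axis=1)-.0286).mean()
        s0=np.linspace(.05,.43,77); b=s0[np.argmin([f(s) for s in s0])]
        r=minimize_scalar(f,bounds=(b-.006,b+.006),method='bounded'); s=r.x
        h=s*np.cos(a)-.029*np.sin(a); res.append((round(float(o['time']),2),round(float(h),4),len(P),round(r.fun*1e3,1)))
    o=observe(); print('z',o['tool_pos'].round(4) if hasattr(o['tool_pos'],'round') else o['tool_pos'],'a_mrad',round(a*1e3,1),'F',np.round(o['contact_force'],1),'open',round(o['opening'],4),'g',round(o['grip_force'],1))
    h=[r[1] for r in res if r[1]]; t=np.mean([r[0] for r in res]); L=json.load(open('log.json')) if os.path.exists('log.json') else []
    if h: L.append([t,float(np.mean(h))]); json.dump(L,open('log.json','w'))
    print(res); 
    if len(L)>1: print('h',round(L[-1][1],4),'v_avg',round((L[-1][1]-L[-2][1])/(L[-1][0]-L[-2][0]),4),'dt',round(L[-1][0]-L[-2][0],2))
if __name__=='__main__': look(float(sys.argv[1]))
E
python3 track.py 0.0963
```

```text
z [ 0.4645 -0.2106  0.097 ] a_mrad -78.8 F [-0.1  0.3  0.1] open 0.0484 g 0.0
[(2.15, 0.4135, 76, np.float64(1.8)), (2.2, 0.4144, 89, np.float64(2.2))]
```

send_rows(targets=[[0.1,0,0,0,0],[0.1,0,0,0,0],[0.1,0,0,0,0],[0.1,0,0,0,0],[0.1,0,0,0,0]])

```text
time: 2.75
tool_pos: [0.4646, -0.2106, 0.0967]
tool_rot: [3.141, 0.0, 1.52]
contact_force: [2.3, 0.5, -1.4]
opening: 0.0219
grip_force: 20.0
```

send_rows(targets=[[0.1,0,0,0,0],[0.1,0,0,0,0],[0.1,0,0,0,0],[0.1,0,0,0,0],[0.1,0,0,0,0]])

```text
time: 3.25
tool_pos: [0.4646, -0.2106, 0.0967]
tool_rot: [3.141, -0.0, 1.52]
contact_force: [3.6, 1.2, -2.9]
opening: 0.0219
grip_force: 20.0
```

Gripped at z0 = 0.0967. Now I'll lift to just below level.

send_rows(targets=[[0.1,0,0.0003,0.005,0],[0.1,0,0.0006,0.01,0],[0.1,0,0.0006,0.01,0],[0.1,0,0.0005,0.007,0],[0.1,0,0.0001,0.002,0]])

```text
time: 3.75
tool_pos: [0.4647, -0.2084, 0.1312]
tool_rot: [3.141, 0.0, 1.52]
contact_force: [4.6, 1.6, -7.1]
opening: 0.0224
grip_force: 20.0
```

send_rows(targets=[[0.1,0,0,0,0],[0.1,0,0,0,0],[0.1,0,0,0,0]])

```text
time: 4.05
tool_pos: [0.4647, -0.2085, 0.1305]
tool_rot: [3.141, -0.0, 1.52]
contact_force: [5.7, 0.6, -5.8]
opening: 0.022
grip_force: 20.0
```

```bash
python3 - <<'E'
from h import *
import json
p,d=snap('top','t2.png'); m=mask(p,'red',(395,440,235,280)); q=np.argwhere(big(m))[:,::-1]; print(q.min(0),q.max(0))
P=pts('top',q,d[big(m)]); print(P.max(0),np.median(P,0))
cv2.imwrite('pics/t2c.png',cv2.resize(p[200:300,190:430],None,fx=3.3,fy=3.3)[:,:,::-1])
E
python3 track.py 0.0967
```

```text
[414 259] [414 259]
[ 0.457712   -0.19739578  0.16719715] [ 0.457712   -0.19739578  0.16719715]
z [ 0.4647 -0.2085  0.1304] a_mrad -12.9 F [ 5.3  0.5 -5.9] open 0.022 g 20.0
[(4.1, 0.4129, 66, np.float64(1.7)), (4.15, 0.414, 95, np.float64(2.0))]
h 0.4134 v_avg -0.0003 dt 1.95
```

View pics/t2c.png

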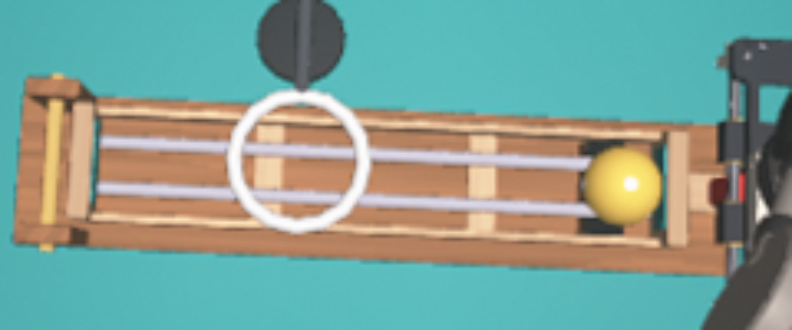

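The chute follows the hand and the ball at (622,187) in the crop is still on its stop. Next I'll tilt about 15 mrad past level for around 1 s, then level off.

send_rows(targets=[[0.1,0,0.0003,0.005,0],[0.1,0,0.0005,0.007,0],[0.1,0,0.0001,0.002,0],[0.1,0,0,0,0],[0.1,0,0,0,0]])

```text
time: 4.7
tool_pos: [0.4647, -0.207, 0.1443]
tool_rot: [3.141, -0.001, 1.52]
contact_force: [6.6, 2.0, -6.7]
opening: 0.0222
grip_force: 20.0
```

```bash
python3 track.py 0.0967
```

```text
z [ 0.4647 -0.207   0.1443] a_mrad 14.8 F [ 6.8  2.2 -6.8] open 0.0217 g 20.0
[(4.7, 0.406, 73, np.float64(1.6)), (4.75, 0.405, 101, np.float64(2.0))]
h 0.4055 v_avg -0.0132 dt 0.6
```

send_rows(targets=[[0.1,0,0,0,0],[0.1,0,0,0,0],[0.1,0,0,0,0],[0.1,0,0,0,0],[0.1,0,-0.0003,-0.004,0]])

```text
time: 5.3
tool_pos: [0.4647, -0.2075, 0.1406]
tool_rot: [3.141, -0.001, 1.52]
contact_force: [5.6, 0.5, -6.4]
opening: 0.0221
grip_force: 20.0
```

```bash
python3 track.py 0.0967
```

```text
z [ 0.4647 -0.2076  0.1401] a_mrad 6.0 F [ 4.8  1.  -5.3] open 0.022 g 20.0
[(5.3, 0.3625, 60, np.float64(1.5)), (5.35, 0.3578, 111, np.float64(1.7))]
h 0.3601 v_avg -0.0756 dt 0.6
```

send_rows(targets=[[0.1,0,-0.0002,-0.003,0],[0.1,0,0,0,0],[0.1,0,0,0,0],[0.1,0,0,0,0],[0.1,0,0,0,0]])

```text
time: 5.9
tool_pos: [0.4647, -0.2078, 0.1374]
tool_rot: [3.141, -0.001, 1.52]
contact_force: [6.4, 0.5, -6.0]
opening: 0.0218
grip_force: 20.0
```

```bash
python3 track.py 0.0967
```

```text
z [ 0.4647 -0.2079  0.1374] a_mrad 1.1 F [ 5.5  0.7 -4.6] open 0.0219 g 20.0
[(5.9, 0.3011, 57, np.float64(1.0)), (5.95, 0.2974, 66, np.float64(1.7))]
h 0.2993 v_avg -0.1015 dt 0.6
```

send_rows(targets=[[0.1,0,-0.0002,-0.003,0],[0.1,0,0,0,0],[0.1,0,0,0,0],[0.1,0,0,0,0],[0.1,0,0,0,0]])

```text
time: 6.5
tool_pos: [0.4647, -0.2082, 0.1345]
tool_rot: [3.141, -0.0, 1.519]
contact_force: [6.0, -0.1, -5.3]
opening: 0.022
grip_force: 20.0
```

```bash
python3 track.py 0.0967
```

```text
z [ 0.4647 -0.2082  0.1345] a_mrad -4.8 F [ 5.8  0.1 -5.4] open 0.0218 g 20.0
[(6.5, 0.2544, 68, np.float64(1.3)), (6.55, 0.2526, 100, np.float64(1.5))]
h 0.2535 v_avg -0.0763 dt 0.6
```

send_rows(targets=[[0.1,0,0.0001,0.0015,0],[0.1,0,0,0,0],[0.1,0,0,0,0],[0.1,0,0,0,0],[0.1,0,0,0,0]])

```text
time: 7.1
tool_pos: [0.4647, -0.2081, 0.136]
tool_rot: [3.141, -0.0, 1.52]
contact_force: [4.7, 0.7, -5.8]
opening: 0.022
grip_force: 20.0
```

```bash
python3 track.py 0.0967
```

```text
z [ 0.4647 -0.2081  0.136 ] a_mrad -1.9 F [ 6.6  1.7 -5.6] open 0.0223 g 20.0
[(7.1, 0.2312, 70, np.float64(1.2)), (7.15, 0.2313, 104, np.float64(1.5))]
h 0.2313 v_avg -0.0371 dt 0.6
```

send_rows(targets=[[0.1,0,0.0001,0.0025,0],[0.1,0,0,0,0],[0.1,0,0,0,0],[0.1,0,0,0,0],[0.1,0,0,0,0]])

```text
time: 7.7
tool_pos: [0.4647, -0.2078, 0.1384]
tool_rot: [3.141, -0.001, 1.52]
contact_force: [6.1, 2.4, -5.7]
opening: 0.0219
grip_force: 20.0
```

```bash
python3 track.py 0.0967
```

```text
z [ 0.4647 -0.2078  0.1384] a_mrad 3.0 F [ 6.3  1.2 -6.3] open 0.0218 g 20.0
[(7.7, 0.2212, 78, np.float64(1.2)), (7.75, 0.2213, 100, np.float64(1.5))]
h 0.2213 v_avg -0.0167 dt 0.6
```

send_rows(targets=[[0.1,0,0.0001,0.002,0],[0.1,0,0,0,0],[0.1,0,0,0,0],[0.1,0,0,0,0],[0.1,0,-0.0001,-0.0025,0]])

```text
time: 8.3
tool_pos: [0.4647, -0.2078, 0.1381]
tool_rot: [3.141, -0.0, 1.52]
contact_force: [5.3, 0.0, -4.6]
opening: 0.0219
grip_force: 20.0
```

```bash
python3 track.py 0.0967
```

```text
z [ 0.4647 -0.2078  0.1378] a_mrad 1.5 F [ 6.2  0.7 -3.9] open 0.0218 g 20.0
[(8.3, 0.2086, 64, np.float64(1.1)), (8.35, 0.2073, 116, np.float64(1.5))]
h 0.208 v_avg -0.0222 dt 0.6
```

send_rows(targets=[[0.1,0,-0.0001,-0.001,0],[0.1,0,0,0,0],[0.1,0,0,0,0],[0.1,0,0,0,0],[0.1,0,0,0,0]])

```text
time: 8.9
tool_pos: [0.4647, -0.2079, 0.137]
tool_rot: [3.141, -0.001, 1.519]
contact_force: [5.9, 0.9, -4.4]
opening: 0.0218
grip_force: 20.0
```

```bash
python3 track.py 0.0967
```

```text
z [ 0.4647 -0.2079  0.137 ] a_mrad 0.2 F [ 6.9  0.6 -4.8] open 0.0222 g 20.0
[(8.9, 0.1931, 64, np.float64(1.3)), (8.95, 0.1937, 105, np.float64(1.2))]
h 0.1934 v_avg -0.0242 dt 0.6
```

send_rows(targets=[[0.1,0,0,-0.0006,0],[0.1,0,0,0,0],[0.1,0,0,0,0],[0.1,0,0,0,0],[0.1,0,0,0,0]])

```text
time: 9.5
tool_pos: [0.4647, -0.208, 0.1364]
tool_rot: [3.141, -0.001, 1.519]
contact_force: [6.5, 0.8, -4.8]
opening: 0.0216
grip_force: 20.0
```

```bash
python3 track.py 0.0967
```

```text
z [ 0.4647 -0.208   0.1364] a_mrad -1.0 F [ 6.5  1.  -4.8] open 0.022 g 20.0
[(9.5, 0.1888, 66, np.float64(1.2)), (9.55, 0.1907, 105, np.float64(1.4))]
h 0.1898 v_avg -0.0061 dt 0.6
```

send_rows(targets=[[0.1,0,0.0001,0.0035,0],[0.1,0,0,0,0],[0.1,0,0,0,0],[0.1,0,0,0,0],[0.1,0,-0.0001,-0.003,0]])

```text
time: 10.1
tool_pos: [0.4647, -0.2079, 0.137]
tool_rot: [3.141, -0.0, 1.52]
contact_force: [6.5, -0.3, -5.1]
opening: 0.0219
grip_force: 20.0
```

```bash
python3 track.py 0.0967
```

```text
z [ 0.4646 -0.208   0.1367] a_mrad -0.7 F [ 6.2  1.  -4.9] open 0.0222 g 20.0
[(10.1, 0.1866, 73, np.float64(0.9)), (10.15, 0.187, 101, np.float64(1.3))]
h 0.1868 v_avg -0.0049 dt 0.6
```

send_rows(targets=[[0.1,0,0,0,0],[0.1,0,0,0,0],[0.1,0,0,0,0],[0.1,0,0,0,0],[0.1,0,0,0,0]])

```text
time: 10.7
tool_pos: [0.4647, -0.208, 0.1369]
tool_rot: [3.141, -0.001, 1.519]
contact_force: [5.6, 0.2, -5.2]
opening: 0.0217
grip_force: 20.0
```

```bash
python3 track.py 0.0967; python3 - <<'E'
from h import *
c={}
for n,by,bw in(('scene',(240,330,170,260),(275,325,160,200)),('top',(255,320,215,285),(255,308,222,275))):
    p,d=snap(n,n+'5.png')
    q=np.argwhere(big(mask(p,'yellow',by)))[:,::-1].astype(np.int32); e=cv2.minEnclosingCircle(q); print(n,e); c[n]=e[0]
print('ball tri',tri(c['scene'],c['top']), 'lamp .4757 .1109')
a=cv2.resize(cv2.imread('pics/scene5.png')[140:240,220:340],None,fx=4,fy=4); b=cv2.resize(cv2.imread('pics/top5.png')[200:300,240:320],None,fx=4,fy=4)
cv2.imwrite('pics/c5.png',np.hstack([a,b]))
E
```

```text
z [ 0.4647 -0.208   0.1369] a_mrad -0.0 F [ 6.4  1.8 -4.8] open 0.0217 g 20.0
[(10.7, 0.1851, 77, np.float64(0.9)), (10.75, 0.1857, 103, np.float64(1.3))]
h 0.1854 v_avg -0.0023 dt 0.6
scene ((296.5, 209.0), 9.708344459533691)
top ((277.5, 250.5), 8.631438255310059)
ball tri [0.4810651  0.11515977 0.14310494] lamp .4757 .1109
```

View pics/c5.png

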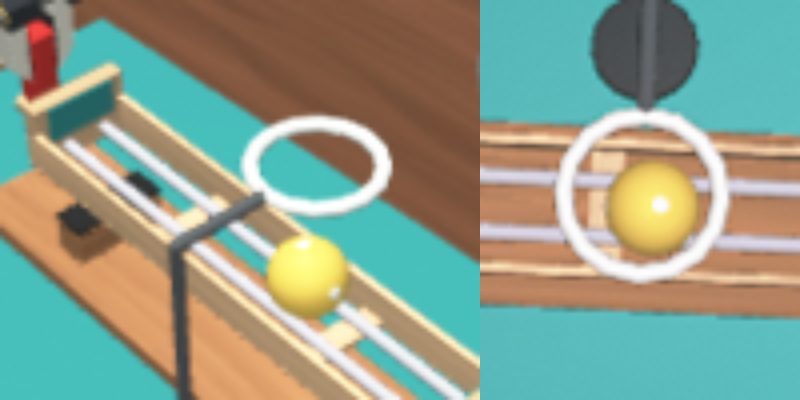

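In the top crop the ball at (652,208) sits inside the ring centred at (643,194). Casting both to their heights puts the ball about 5–7 mm short of the lamp centre, which is well inside 20 mm. It's practically at rest, so I'll hold.

send_rows(targets=[[0.1,0,0,0,0],[0.1,0,0,0,0],[0.1,0,0,0,0],[0.1,0,0,0,0],[0.1,0,0,0,0]])

```text
time: 11.4
tool_pos: [0.4647, -0.2079, 0.1369]
tool_rot: [3.141, -0.001, 1.52]
contact_force: [6.4, 0.6, -6.2]
opening: 0.0221
grip_force: 20.0
```

send_rows(targets=[[0.1,0,0,0,0],[0.1,0,0,0,0],[0.1,0,0,0,0],[0.1,0,0,0,0],[0.1,0,0,0,0]])

```text
time: 11.9
tool_pos: [0.4647, -0.208, 0.1369]
tool_rot: [3.141, -0.001, 1.519]
contact_force: [6.1, 0.9, -4.6]
opening: 0.0222
grip_force: 20.0
```

```bash
python3 track.py 0.0967
```

```text
z [ 0.4647 -0.208   0.1369] a_mrad -0.0 F [ 5.9  1.1 -4.8] open 0.0219 g 20.0
[(11.9, 0.1847, 74, np.float64(0.9)), (11.95, 0.1858, 101, np.float64(1.5))]
h 0.1852 v_avg -0.0001 dt 1.2
```

The ball is at rest, so I'll hold for 5 s more; there's plenty of time.

send_rows(targets=[[0.1,0,0,0,0],[0.1,0,0,0,0],[0.1,0,0,0,0],[0.1,0,0,0,0],[0.1,0,0,0,0]])

```text
time: 12.5
tool_pos: [0.4647, -0.208, 0.1369]
tool_rot: [3.141, -0.001, 1.519]
contact_force: [5.8, 1.1, -5.0]
opening: 0.022
grip_force: 20.0
```

send_rows(targets=[[0.1,0,0,0,0],[0.1,0,0,0,0],[0.1,0,0,0,0],[0.1,0,0,0,0],[0.1,0,0,0,0]])

```text
time: 13.0
tool_pos: [0.4647, -0.208, 0.1369]
tool_rot: [3.141, -0.001, 1.519]
contact_force: [7.0, -0.5, -5.5]
opening: 0.0221
grip_force: 20.0
```

send_rows(targets=[[0.1,0,0,0,0],[0.1,0,0,0,0],[0.1,0,0,0,0],[0.1,0,0,0,0],[0.1,0,0,0,0]])

```text
time: 13.5
tool_pos: [0.4647, -0.208, 0.1369]
tool_rot: [3.141, -0.001, 1.52]
contact_force: [6.0, 0.8, -4.3]
opening: 0.0218
grip_force: 20.0
```

send_rows(targets=[[0.1,0,0,0,0],[0.1,0,0,0,0],[0.1,0,0,0,0],[0.1,0,0,0,0],[0.1,0,0,0,0]])

```text
time: 14.0
tool_pos: [0.4647, -0.208, 0.1369]
tool_rot: [3.141, -0.001, 1.519]
contact_force: [7.0, 0.8, -5.0]
opening: 0.0219
grip_force: 20.0
```

send_rows(targets=[[0.1,0,0,0,0],[0.1,0,0,0,0],[0.1,0,0,0,0],[0.1,0,0,0,0],[0.1,0,0,0,0]])

```text
time: 14.5
tool_pos: [0.4647, -0.208, 0.1369]
tool_rot: [3.141, -0.001, 1.519]
contact_force: [6.8, 0.9, -4.9]
opening: 0.0219
grip_force: 20.0
```

send_rows(targets=[[0.1,0,0,0,0],[0.1,0,0,0,0],[0.1,0,0,0,0],[0.1,0,0,0,0],[0.1,0,0,0,0]])

```text
time: 15.0
tool_pos: [0.4647, -0.208, 0.1369]
tool_rot: [3.141, -0.001, 1.519]
contact_force: [5.8, 0.0, -5.4]
opening: 0.0219
grip_force: 20.0
```

send_rows(targets=[[0.1,0,0,0,0],[0.1,0,0,0,0],[0.1,0,0,0,0],[0.1,0,0,0,0],[0.1,0,0,0,0]])

```text
time: 15.5
tool_pos: [0.4647, -0.208, 0.1369]
tool_rot: [3.141, -0.001, 1.52]
contact_force: [5.6, 0.1, -5.1]
opening: 0.0218
grip_force: 20.0
```

send_rows(targets=[[0.1,0,0,0,0],[0.1,0,0,0,0],[0.1,0,0,0,0],[0.1,0,0,0,0],[0.1,0,0,0,0]])

```text
time: 16.0
tool_pos: [0.4647, -0.208, 0.1369]
tool_rot: [3.141, -0.001, 1.52]
contact_force: [6.2, 1.2, -4.9]
opening: 0.0218
grip_force: 20.0
```

send_rows(targets=[[0.1,0,0,0,0],[0.1,0,0,0,0],[0.1,0,0,0,0],[0.1,0,0,0,0],[0.1,0,0,0,0]])

```text
time: 16.5
tool_pos: [0.4647, -0.208, 0.1369]
tool_rot: [3.141, -0.001, 1.52]
contact_force: [6.3, -0.0, -5.2]
opening: 0.0222
grip_force: 20.0
```

```bash
python3 track.py 0.0967
```

```text
z [ 0.4647 -0.208   0.1369] a_mrad -0.0 F [ 5.9  0.3 -4.6] open 0.0218 g 20.0
[(16.5, 0.1843, 75, np.float64(1.1)), (16.55, 0.186, 101, np.float64(1.4))]
h 0.1851 v_avg -0.0 dt 4.6
```

The ball stayed still at 5 mm for more than 5 s. Now I'll roll it back gently.

send_rows(targets=[[0.1,0,-0.0002,-0.003,0],[0.1,0,-0.0001,-0.002,0],[0.1,0,0,0,0],[0.1,0,0,0,0],[0.1,0,0,0,0]])

```text
time: 17.1
tool_pos: [0.4646, -0.2085, 0.1319]
tool_rot: [3.141, -0.0, 1.519]
contact_force: [6.0, -0.4, -4.9]
opening: 0.0216
grip_force: 20.0
```

send_rows(targets=[[0.1,0,0,0,0],[0.1,0,0,0,0],[0.1,0,0,0,0],[0.1,0,0,0,0],[0.1,0,0,0,0]])

```text
time: 17.6
tool_pos: [0.4646, -0.2085, 0.1319]
tool_rot: [3.141, -0.0, 1.519]
contact_force: [5.9, 0.0, -4.8]
opening: 0.0219
grip_force: 20.0
```

send_rows(targets=[[0.1,0,0,0,0],[0.1,0,0,0,0],[0.1,0,0,0,0],[0.1,0,0.0001,0.002,0],[0.1,0,0.0001,0.0015,0]])

```text
time: 18.1
tool_pos: [0.4647, -0.2081, 0.1354]
tool_rot: [3.141, -0.0, 1.52]
contact_force: [5.9, 0.3, -6.2]
opening: 0.0217
grip_force: 20.0
```

```bash
python3 track.py 0.0967
```

```text
z [ 0.4647 -0.2082  0.1355] a_mrad -2.7 F [ 5.9  1.4 -6.6] open 0.0218 g 20.0
[(18.1, 0.2712, 60, np.float64(1.2)), (18.15, 0.2771, 68, np.float64(1.7))]
h 0.2742 v_avg 0.0556 dt 1.6
```

send_rows(targets=[[0.1,0,0,0,0],[0.1,0,0,0,0],[0.1,0,0,0,0],[0.1,0,0,0,0],[0.1,0,0,0,0]])

```text
time: 18.7
tool_pos: [0.4647, -0.2082, 0.1353]
tool_rot: [3.141, -0.0, 1.52]
contact_force: [5.9, 0.8, -6.7]
opening: 0.0221
grip_force: 20.0
```

send_rows(targets=[[0.1,0,0,0,0],[0.1,0,0,0,0],[0.1,0,0,0,0],[0.1,0,0,0,0],[0.1,0,0,0,0]])

```text
time: 19.2
tool_pos: [0.4647, -0.2082, 0.1353]
tool_rot: [3.141, -0.0, 1.52]
contact_force: [5.8, 0.0, -6.0]
opening: 0.0222
grip_force: 20.0
```

send_rows(targets=[[0.1,0,0,0,0],[0.1,0,0,0,0],[0.1,0,0,0,0],[0.1,0,-0.0001,-0.002,0],[0.1,0,-0.0001,-0.002,0]])

```text
time: 19.7
tool_pos: [0.4646, -0.2085, 0.1313]
tool_rot: [3.141, -0.0, 1.52]
contact_force: [5.8, -1.5, -4.2]
opening: 0.0217
grip_force: 20.0
```

send_rows(targets=[[0.1,0,0,0,0],[0.1,0,0,0,0],[0.1,0,0,0,0],[0.1,0,0,0,0],[0.1,0,0,0,0]])

```text
time: 20.2
tool_pos: [0.4647, -0.2086, 0.1314]
tool_rot: [3.141, -0.0, 1.519]
contact_force: [5.7, -0.7, -5.2]
opening: 0.0221
grip_force: 20.0
```

```bash
python3 track.py 0.0967
```

```text
z [ 0.4647 -0.2086  0.1314] a_mrad -11.0 F [ 5.7 -0.6 -6.1] open 0.0223 g 20.0
[(20.2, 0.4139, 69, np.float64(1.7)), (20.25, 0.4134, 92, np.float64(2.2))]
h 0.4136 v_avg 0.0664 dt 2.1
```

The ball is at the stop. I'll lower the chute.

send_rows(targets=[[0.1,0,-0.0002,-0.004,0],[0.1,0,-0.0003,-0.006,0],[0.1,0,-0.0003,-0.006,0],[0.1,0,-0.0003,-0.005,0],[0.1,0,-0.0003,-0.005,0]])

```text
time: 20.8
tool_pos: [0.4646, -0.2104, 0.1051]
tool_rot: [3.141, 0.0, 1.52]
contact_force: [4.5, -1.8, -5.0]
opening: 0.0219
grip_force: 20.0
```

send_rows(targets=[[0.1,0,-0.0002,-0.003,0],[0.1,0,-0.0002,-0.003,0],[0.1,0,-0.0002,-0.002,0],[0.1,0,0,-0.001,0],[0.1,0,0,0,0]])

```text
time: 21.3
tool_pos: [0.4646, -0.2106, 0.0975]
tool_rot: [3.141, 0.0, 1.52]
contact_force: [1.4, 0.4, 6.3]
opening: 0.0221
grip_force: 20.0
```

send_rows(targets=[[0.1,0,0,0,0],[0.1,0,0,0,0],[0.1,0,0,0,0]])

```text
time: 21.6
tool_pos: [0.4646, -0.2106, 0.0975]
tool_rot: [3.14, 0.001, 1.52]
contact_force: [2.7, 0.7, 6.9]
opening: 0.0221
grip_force: 20.0
```

```bash
python3 track.py 0.0967
```

```text
z [ 0.4646 -0.2106  0.0975] a_mrad -78.9 F [3.3 0.7 6.2] open 0.0218 g 20.0
[(21.6, 0.4138, 63, np.float64(1.3)), (21.65, 0.415, 89, np.float64(1.9))]
h 0.4144 v_avg 0.0005 dt 1.4
```

The chute is down: the vertical force has reversed to +6 N. Now I'll open the gripper.

send_rows(targets=[[0.4,0,0,0,0],[0.6,0,0,0,0],[0.8,0,0,0,0],[0.8,0,0,0,0],[0.8,0,0,0,0]])

```text
time: 22.2
tool_pos: [0.4642, -0.2105, 0.0965]
tool_rot: [-3.141, -0.0, 1.52]
contact_force: [0.7, 0.7, 0.4]
opening: 0.0572
grip_force: 0.0
```

send_rows(targets=[[0.8,0,0,0,0],[0.8,0,0,0,0],[0.8,0,0,0,0],[0.8,0,0,0,0],[0.8,0,0,0,0]])

```text
time: 22.7
tool_pos: [0.4644, -0.2105, 0.0966]
tool_rot: [3.142, 0.0, 1.52]
contact_force: [-1.0, -0.8, -0.0]
opening: 0.0735
grip_force: 0.0
```

```bash
python3 track.py 0.0967
```

```text
z [ 0.4644 -0.2105  0.0967] a_mrad -80.6 F [ 0.9 -0.1  0.1] open 0.0737 g 0.0
[(22.7, 0.4137, 76, np.float64(1.7)), (22.75, 0.414, 89, np.float64(2.0))]
h 0.4138 v_avg -0.0005 dt 1.1
```

The handle is free, so I'll rise straight up.

send_rows(targets=[[0.8,0,0,0.02,0],[0.8,0,0,0.03,0],[0.8,0,0,0.03,0],[0.8,0,0,0.03,0],[0.8,0,0,0.02,0]])

```text
time: 23.3
tool_pos: [0.4648, -0.2108, 0.2289]
tool_rot: [3.139, 0.001, 1.52]
contact_force: [0.5, -0.4, 0.5]
opening: 0.0733
grip_force: 0.0
```

send_rows(targets=[[0.8,0,0,0,0],[0.8,0,0,0,0],[0.8,0,0,0,0],[0.8,0,0,0,0],[0.8,0,0,0,0]])

```text
time: 23.8
tool_pos: [0.4641, -0.2103, 0.2257]
tool_rot: [-3.14, -0.001, 1.52]
contact_force: [0.3, 0.1, 0.2]
opening: 0.0738
grip_force: 0.0
```

```bash
python3 - <<'E'
from h import *
p,d=snap('scene','s9.png')
for k,b in(('red',(220,242,145,180)),('yellow',(230,265,160,195))):
    q=np.argwhere(big(mask(p,k,b)))[:,::-1]; print(k,q.mean(0),q.min(0),q.max(0),len(q))
E
```

```text
red [229.43801653 163.83471074] [225 155] [234 173] 121
yellow [246.31460674 181.94382022] [238 174] [254 187] 89
```

View pics/s9.png

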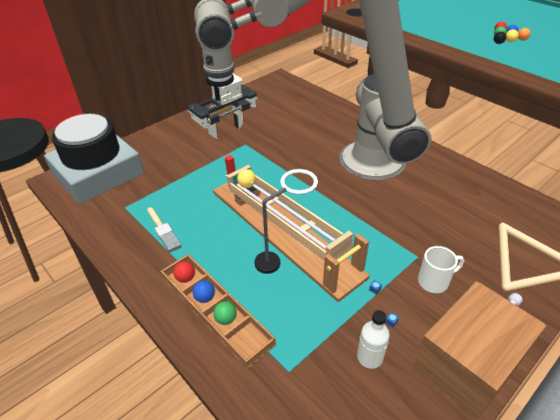

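The handle at (229,164) and the ball at (246,179) are back at their starting pixels. The gripper is clear and nothing else has moved.

```bash
python3 -c "
from cell import hand_in; print(hand_in())"
```

```text
the job is handed in; nothing more can be done
None
```

The job is handed in (no verdict came back): the ball rested about 5–7 mm from the lamp centre for over 5 s, then rolled back to the stop, and the chute was lowered onto its rest and released.

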